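# Bolt down the sprung bar of a drum-wrap laminating press

## Task

On the wooden laminating press the sprung clamp bar is up and its bolt has been left sticking out. By its red knob, draw the bolt back clear of the keeper, push the bar down until the bolt faces the hole in the brass strike, then slide the bolt fully home so that the bar stays down when you let go. The strike's height is different every time, so find the hole gently by feel and never force the bolt against the keeper (stay below 15 newtons); leave the other things on the bench where they are.

Things in the scene. Friction and masses are not known exactly. Their poses are not given: they have to be found in the camera images.
- keeper: Dark steel keeper fixed to the press, 76 mm wide, holding an adjustable brass strike plate. Origin: in the plane of the strike's front face, on the bolt's centre line, 75 mm above the table, at the middle of the strike's height adjustment. +y: level, the way the bolt is shot (into the hole); z up; x parallel to the bar's hinge axis. Keeper and strike rise at most 35 mm above the origin.
- keeper_end (a point): Point 24 mm behind the keeper's origin (+y): where the strike's hole ends. The strike is 46 mm wide, 48 mm high; its hole is 16 mm wide (x), 13.6 mm high, centred at x = 0, and 24 mm deep from the front face, closed behind. The hole's centre is 11 mm lower to 11 mm higher than this point: not measured, fixed during the job. The face is flat 17 mm above and below the hole.
- bolt (a joint): Slide of the bolt along the bar, in m: 0 = fully drawn back (stop), growing as it is shot towards the keeper. Starts at 0.022 to 0.032 (sticking out). With the bar level, the tip is at the strike's face at 0.015 and against the closed end of the hole at 0.039. It moves with about 2 N of friction and stays where it is left.
- bolt_knob (a point): Grip point of the bolt's knob, an upright red cylinder 16 mm in diameter, from 16 mm below to 18 mm above this point (a 10 mm stem below). It lies 36 mm above the bolt's axis, square to the bar. Pinch it from above, fingers closing along the keeper's x: then it can turn between them as the bar tilts. The bolt guides' tops are 27 mm below this point, the bar's top 46 mm.
- bolt_tip (a point): Tip of the steel bolt (round rod, 10 mm diameter, blunt end), on its axis, 85 mm ahead of the knob's axis along the bar.
- bar (a joint): Angle of the wooden clamp bar about its hinge, in rad: 0 = level, 0.17 = fully up (stop, where its spring holds it at the start), down to -0.06 (stop). The bolt points at the keeper's origin height at 0. Pressing it level takes about 7 N at the knob; let go unbolted, it springs up again.
- bar_hinge (a point): Centre of the bar's hinge axis, 75 mm above the table, on the centre line of the bar; the hinge axis is parallel to the keeper's x. The bolt's axis passes through it; the knob's axis is 200 mm + (bolt joint value) from it and the keeper's origin 300 mm.
- glue: Bystander: white glue bottle, 60 mm diameter, 160 mm high; origin at the centre of its underside.
- screw_jar: Bystander: glass jar with steel lid, 64 mm diameter, 80 mm high; origin under its centre.
- sanding_block: Bystander: cork sanding block, 70 x 110 x 35 mm; origin under its centre.
- mallet: Bystander: hammer lying down, about 0.25 m long.
- drum_key: Bystander: steel T-shaped drum key lying beside the press, 60 x 45 x 12 mm.
- lug: Bystander: chromed drum lug lying beside the press on the robot's side, 22 x 62 x 20 mm.
- clamp: Bystander: F-clamp with red handle lying flat, 300 x 120 x 24 mm.

How it is judged:
By the outcome, as a careful person would: the job done as asked, in the order asked, and still so for the second after the job is handed in, with the robot touching nothing.
It also fails if it takes over 64 s, if anything falls off the work surface, if the arm or the gripper's body presses on something with over 40 N, if the wrist force passes 120 N, or if a joint passes its speed limit or range.

## Robot

A 6-joint arm with a two-finger parallel gripper is mounted at the origin on the work surface. World frame = base frame: x ahead of the robot, y to its left, z up, the work surface at z = 0. Lengths are in m, angles in rad, forces in N, time in s.
With the tool pointing down it reaches from about 0.25 to 0.775 m from the base axis. Payload 4 kg.
Tool frame: the origin (TCP) lies midway between the tips of the shut fingers; the grasp point (between the pads) lies 19 mm behind it; y points along the fingers, x is the direction in which the jaws open and shut, and the axes are right-handed (so a half turn about y gives the same grasp; the last joint's range is limited). The gripper opens to 94 mm and grips with 3 to 60 N. Pads are 16 mm wide; open, the fingers measure 119 mm over their backs; the gripper's body (75 mm by 177 mm) begins 78 mm behind the grasp point.
Start: joints at [-1.24, 0.087, 1.371, -0, 1.684, -0.103], TCP at [0.231, -0.499, 0.206] pointing down, gripper open.
Joint ranges: [-3.1, 3.1], [-0.76, 2.03], [0.27, 2.55], [-1.08, 4.22], [0.17, 2.65], [-2.57, 2.57]. Speed limits (rad/s): [2.79, 2.79, 3.14, 3.14, 3.14, 3.14].

## Interface

Orientations are given as [roll, pitch, yaw] about the fixed x, y, z axes, in that order (R = Rz(yaw) Ry(pitch) Rx(roll)).
In Python, from bench import robot, snapshot, camera_info, ticket gives the robot as it stands.
- The arm moves only by the shell command python3 -m creep 'ROWS'. ROWS is JSON, a list of rows, each an object with "slide": the shift along the tool's x, y, z in mm, a list of three; "roll": the turn about the tool's y in degrees; "grip": the closure, from 0 (fully open) to 1 (shut). In form: [{"slide": [x, y, z], "roll": roll, "grip": grip}, ...]. A call has 1 to 20 rows; each row is the pose to reach, as a shift and turn from the pose commanded when the call began, along the tool's axes at that moment; what a row does not reach only later rows make up. A row lasts 1/12 s, in which the tool goes at most 41.7 mm and 7.16 degrees, less where a joint would pass 70% of its speed; a pose out of reach is approached as far as the arm can. A call with a gripper value outside its range is refused whole. The fingers move at their own pace and stop on an object; the grip force is fixed at half the most. Time passes only in rows, so rows that repeat a pose let the fingers close. It gives the time, the measured TCP pose, the force and the opening at its end, in the units of the state.
- robot.get_obs(): the state, without advancing time (a new reading comes with each control period).
- snapshot(name): name is "scene" or "top" or "wrist"; returns the picture (400x640x3 uint8, red, green, blue); there is no depth.
- camera_info(name): a dict with "fx", "fy", "cx", "cy" (pixels), "cam_to_world" (4x4, takes a point from camera to world coordinates). Camera axes: x right, y down, z forward; pixel columns grow to the right and rows downward; lengths in m; the calibration is good to about 2 mm. A picture is of the moment at which its call begins: read the wrist's pose just before it. camera_info takes no time and is no camera call; for the wrist camera it gives the pose at the moment of the call.
- ticket.close_job(): hands the job in, once; it reports no verdict.
The state is a dict: "time": time; "joint_positions": joint angles; "qvel": joint speeds; "joint_torque": joint torques, N m; "tool_pos": TCP position; "ee_rot": TCP orientation; "wrist_force": force on the tool from outside, world axes, zero at the start; "wrist_torque": the same for the moment, N m; "width": finger opening in m.
Only numpy, scipy, OpenCV 4.12 (cv2) and the standard library are available. Lean on these libraries where they do the work, as an engineer would, in place of code of your own. Each camera call takes 0.05 s, during which the arm holds its last target.

## Working session

There is one attempt and no reset: what is moved stays moved. The work goes in short steps, Python scripts to look and compute and a shell command to move; the robot and the scene stay as the last step left them, time stands still between calls to the robot, and variables do not carry over. Pictures are saved under pics/ and viewed, and the job is handed in when it is done.

```bash
ls; mkdir -p pics
python3 - <<'E'
from bench import robot, snapshot, camera_info
import cv2
o=robot.get_obs(); print({k:o[k] for k in o})
for n in ("scene","top"):
    cv2.imwrite(f"pics/{n}0.png",snapshot(n)[:,:,::-1]); i=camera_info(n); print(n,i)
E
```

```text
pics
{'time': 0.0, 'joint_positions': array([-1.24008307e+00,  8.79594159e-02,  1.37225747e+00,  1.14904814e-05,
        1.68359608e+00, -1.03102056e-01]), 'qvel': array([ 0.0008537 ,  0.00043574, -0.00085795,  0.0001341 ,  0.00014709,
       -0.00186131]), 'joint_torque': array([ 1.28579541e-03, -3.40172517e+01, -3.02425575e+01,  7.18101184e-02,
        3.30039219e-02, -1.55009056e-04]), 'tool_pos': array([ 0.23100284, -0.49852846,  0.20430014]), 'ee_rot': array([-1.57055645,  0.00220734, -1.13697947]), 'wrist_force': array([-0.6947513 ,  0.22286113,  0.34253518]), 'wrist_torque': array([-0.0165743 ,  0.01431591,  0.07610143]), 'width': 0.09394889331074313}
scene {'fx': 387.6382366763055, 'fy': 387.6382366763055, 'cx': 312.24442742668435, 'cy': 192.91657070145962, 'cam_to_world': array([[ 0.57719434,  0.69966302, -0.42109186,  1.08299   ],
       [ 0.81658913, -0.49113122,  0.30326939, -0.34987382],
       [ 0.00537501, -0.51890441, -0.85481537,  1.13052016],
       [ 0.        ,  0.        ,  0.        ,  1.        ]])}
top {'fx': 459.26078104833397, 'fy': 459.26078104833397, 'cx': 321.84557693183115, 'cy': 196.36483368131005, 'cam_to_world': array([[-1.27205733e-02, -9.96900456e-01,  7.76380592e-02,
         4.66462436e-01],
       [-9.99890609e-01,  1.20957814e-02, -8.51247207e-03,
         8.69943795e-04],
       [ 7.54699429e-03, -7.77378498e-02, -9.96945269e-01,
         1.84447175e+00],
       [ 0.00000000e+00,  0.00000000e+00,  0.00000000e+00,
         1.00000000e+00]])}
```

View pics/scene0.png

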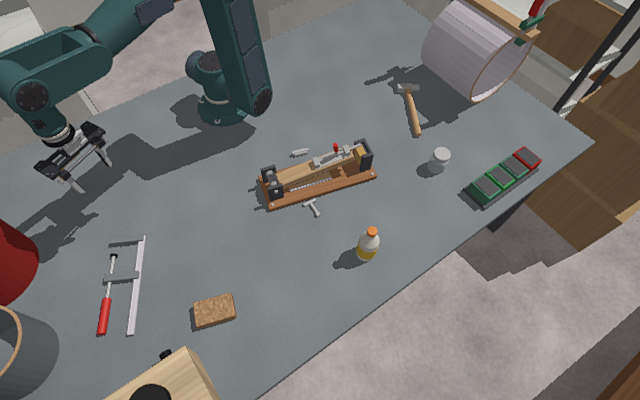

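View pics/top0.png

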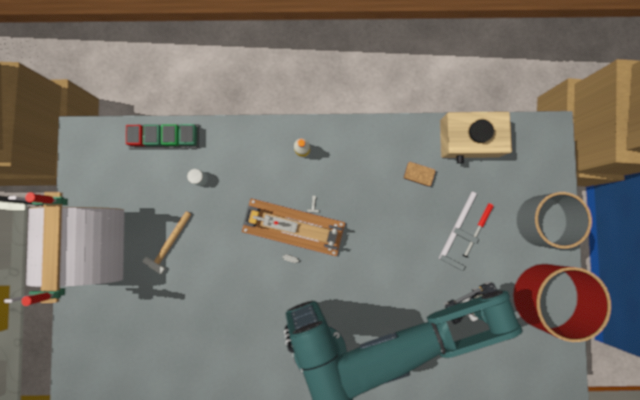

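Run:
```python
import cv2
a=cv2.imread('pics/scene0.png')[130:220,245:390]; cv2.imwrite('pics/s0z.png',cv2.resize(a,None,fx=5.5,fy=5.5,interpolation=2))
a=cv2.imread('pics/top0.png')[190:270,235:355]; cv2.imwrite('pics/t0z.png',cv2.resize(a,None,fx=6.5,fy=6.5,interpolation=2))
```

```text
(no output)
```

View pics/s0z.png

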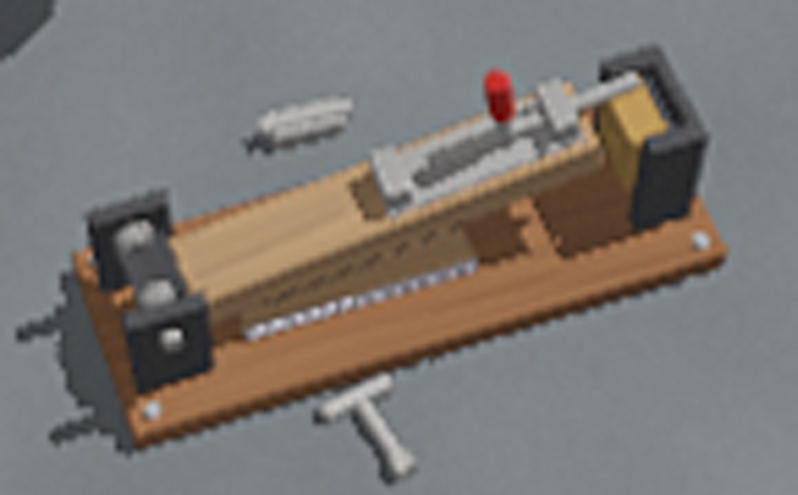

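View pics/t0z.png

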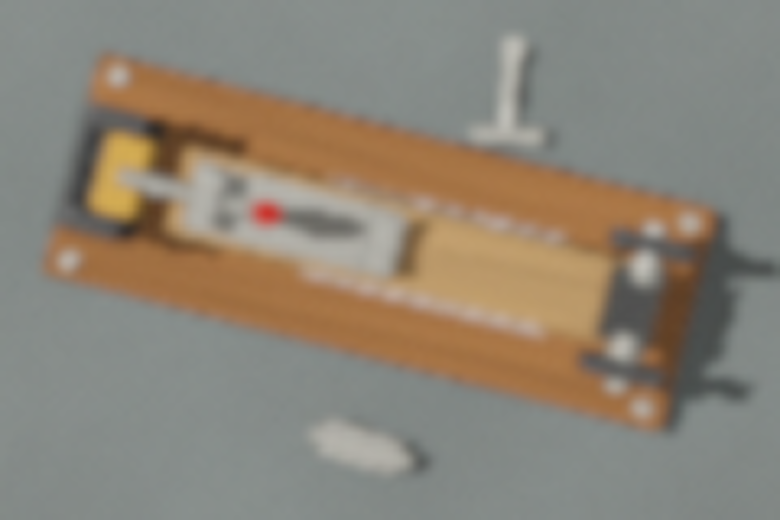

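```bash
cat > h.py <<'E'
import numpy as np
from bench import camera_info
def ray(n,u,v,info=None):
    i=info or camera_info(n);M=np.array(i['cam_to_world'])
    d=M[:3,:3]@np.array([(u-i['cx'])/i['fx'],(v-i['cy'])/i['fy'],1]);return M[:3,3],d/np.linalg.norm(d)
def onz(n,u,v,z,info=None):
    o,d=ray(n,u,v,info);return o+d*(z-o[2])/d[2]
def tri(rs):
    A=np.zeros((3,3));b=np.zeros(3)
    for o,d in rs:
        P=np.eye(3)-np.outer(d,d);A+=P;b+=P@o
    p=np.linalg.solve(A,b);return p,[np.linalg.norm((np.eye(3)-np.outer(d,d))@(p-o)) for o,d in rs]
E
python3 - <<'E'
from h import *
S=lambda x,y:ray('scene',245+(x+.5)/5.5-.5,130+(y+.5)/5.5-.5)
T=lambda x,y:ray('top',235+(x+.5)/6.5-.5,190+(y+.5)/6.5-.5)
Tz=lambda x,y,z:onz('top',235+(x+.5)/6.5-.5,190+(y+.5)/6.5-.5,z)
print('scr k',tri([S(700,240),T(118,75)]));print('scr h',tri([S(152,410),T(690,222)]))
print('knobtop',tri([S(497,80),T(268,212)]))
for z in (.01,.015,.02): print([Tz(*p,z)[:2] for p in ((118,75),(690,222),(68,260),(643,408))])
p=[Tz(*p,.015)[:2] for p in ((118,75),(690,222),(68,260),(643,408))]
c=(p[0]+p[2])/2-(p[1]+p[3])/2;print('dir',c,np.arctan2(c[1],c[0]), np.linalg.norm(c),np.linalg.norm(p[0]-p[2]))
for z in(.11,.12,.13,.14,.15):print(z,Tz(268,212,z))
print('hinge', (Tz(645,268,.08)+Tz(622,347,.08))/2)
E
```

```text
scr k (array([0.59170698, 0.2586562 , 0.0232272 ]), [np.float64(0.0016044332307923867), np.float64(0.001604433230792526)])
scr h (array([ 0.4982448 , -0.08884394,  0.02429739]), [np.float64(0.0009063752178253757), np.float64(0.0009063752178254052)])
knobtop (array([0.50405383, 0.15450542, 0.16833805]), [np.float64(0.001109878425510982), np.float64(0.0011098784255110755)])
[array([0.59362404, 0.26181656]), array([ 0.49891486, -0.08873699]), array([0.48048501, 0.29250685]), array([ 0.38587834, -0.05822043])]
[array([0.59327745, 0.26110533]), array([ 0.4988264 , -0.08849276]), array([0.48044679, 0.29171197]), array([ 0.38609798, -0.05805937])]
[array([0.59293086, 0.2603941 ]), array([ 0.49873795, -0.08824853]), array([0.48040857, 0.29091709]), array([ 0.38631762, -0.05789831])]
dir [0.09439993 0.34968471] 1.3071243335783176 0.3622026292426807 0.11690818762389663
0.11 [0.50601391 0.16080392 0.11      ]
0.12 [0.50578588 0.15988183 0.12      ]
0.13 [0.50555785 0.15895974 0.13      ]
0.14 [0.50532982 0.15803765 0.14      ]
0.15 [0.50510179 0.15711556 0.15      ]
hinge [ 0.44785278 -0.05124166  0.08      ]
```

```bash
python3 -m creep '[{"slide":[-40,-20,40],"roll":-5,"grip":0},{"slide":[-80,-40,85],"roll":-10,"grip":0},{"slide":[-480,-50,524],"roll":-50,"grip":0},{"slide":[-480,-50,524],"roll":-50,"grip":0},{"slide":[-480,-50,524],"roll":-50,"grip":0},{"slide":[-480,-50,524],"roll":-50,"grip":0},{"slide":[-480,-50,524],"roll":-50,"grip":0},{"slide":[-480,-50,524],"roll":-50,"grip":0},{"slide":[-480,-50,524],"roll":-50,"grip":0},{"slide":[-480,-50,524],"roll":-50,"grip":0},{"slide":[-480,-50,524],"roll":-50,"grip":0},{"slide":[-480,-50,524],"roll":-50,"grip":0},{"slide":[-480,-50,524],"roll":-50,"grip":0},{"slide":[-480,-50,524],"roll":-50,"grip":0},{"slide":[-480,-50,524],"roll":-50,"grip":0},{"slide":[-480,-50,524],"roll":-50,"grip":0},{"slide":[-480,-50,524],"roll":-50,"grip":0},{"slide":[-480,-50,524],"roll":-50,"grip":0},{"slide":[-480,-50,524],"roll":-50,"grip":0},{"slide":[-480,-50,524],"roll":-50,"grip":0}]'
```

```text
time: 1.77
tool_pos: [0.5045, 0.1563, 0.2548]
ee_rot: [-1.572, 0.001, -0.264]
wrist_force: [-0.5, 0.1, -0.2]
width: 0.094
```

Run:
```python
from bench import robot, snapshot, camera_info
import cv2
print(camera_info('wrist'))
cv2.imwrite("pics/w1.png",snapshot('wrist')[:,:,::-1]);s=snapshot('scene')[:,:,::-1];cv2.imwrite("pics/s1.png",s)
print(robot.get_obs()['tool_pos'])
```

```text
{'fx': 285.5367624737129, 'fy': 285.5367624737129, 'cx': 320.92580108889564, 'cy': 198.2353374991918, 'cam_to_world': array([[ 0.96541981, -0.24910381, -0.07688875,  0.52671211],
       [-0.2606963 , -0.924075  , -0.27950462,  0.23846223],
       [-0.0014253 ,  0.28988391, -0.95706075,  0.43316087],
       [ 0.        ,  0.        ,  0.        ,  1.        ]])}
[0.5044824  0.15521762 0.25543763]
```

View pics/w1.png

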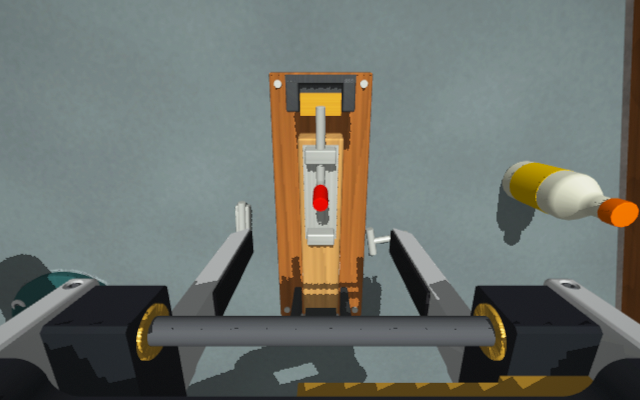

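Run:
```python
import cv2
a=cv2.imread('pics/s1.png')[125:185,310:390]; cv2.imwrite('pics/s1z.png',cv2.resize(a,None,fx=10,fy=10,interpolation=2))
a=cv2.imread('pics/w1.png')[65:265,255:385]; cv2.imwrite('pics/w1z.png',cv2.resize(a,None,fx=3,fy=3,interpolation=2))
```

```text
(no output)
```

View pics/s1z.png

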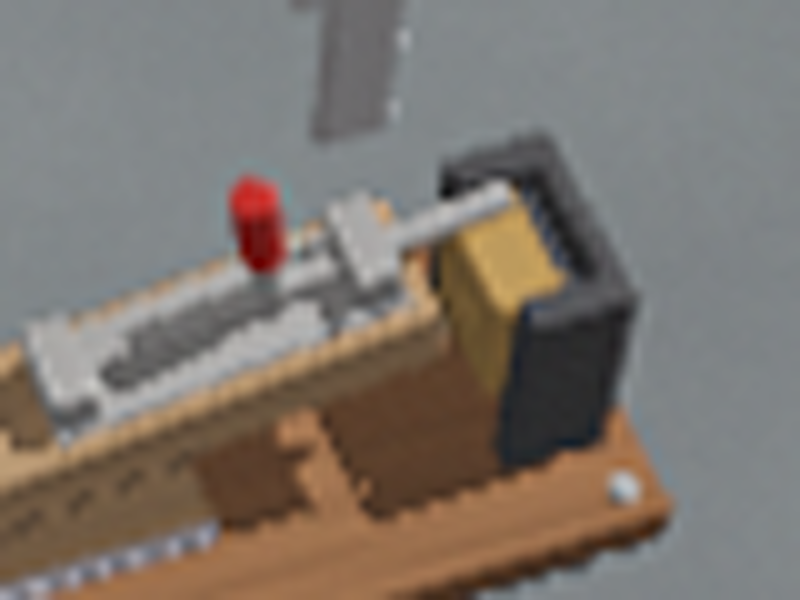

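View pics/w1z.png

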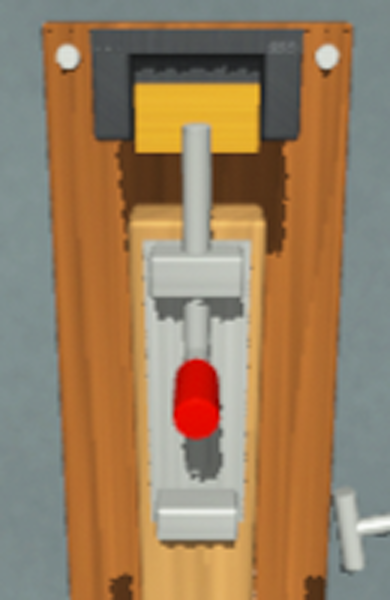

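Run:
```python
from h import *
H=np.array([.4483,-.0513,.075]);d=np.array([.2607,.9654,0]);x=np.array([.9654,-.2607,0])
def S(u,v,along):
    o,r=ray('scene',310+(u+.5)/10-.5,125+(v+.5)/10-.5)
    p=o+r*((along-(o-H)@d)/(r@d)); return ((p-H)@x*1e3).round(1),((p-H)[2]*1e3).round(1)
for p in ((475,268),(512,312),(442,225),(455,240),(500,295)): print(p,S(*p,.300))
def W(u,v,z):
    p=onz('wrist',255+(u+.5)/3-.5,65+(v+.5)/3-.5,z);return ((p-H)@x*1e3).round(1),((p-H)@d*1e3).round(1)
print('knob top',W(196,418,.1666),'strike edge',W(134,153,.1),W(260,153,.1),'tip',W(196,125,.127), 'screws',W(67,55,.024),W(327,55,.024))
```

```text
(475, 268) (np.float64(-6.1), np.float64(9.6))
(512, 312) (np.float64(21.8), np.float64(20.1))
(442, 225) (np.float64(-32.3), np.float64(1.6))
(455, 240) (np.float64(-22.1), np.float64(5.6))
(500, 295) (np.float64(12.5), np.float64(17.9))
knob top (np.float64(-0.7), np.float64(212.3)) strike edge (np.float64(-23.9), np.float64(295.1)) (np.float64(23.3), np.float64(295.0)) tip (np.float64(-0.6), np.float64(304.6)) screws (np.float64(-58.3), np.float64(336.3)) (np.float64(57.6), np.float64(336.0))
```

```bash
python3 -m creep '[{"slide":[0,35,3],"roll":0,"grip":0},{"slide":[0,70,3],"roll":0,"grip":0.4},{"slide":[0,95,3],"roll":0,"grip":0.6},{"slide":[0,110,3],"roll":0,"grip":0.6},{"slide":[0,118,3],"roll":0,"grip":0.6},{"slide":[0,121,3],"roll":0,"grip":0.6},{"slide":[0,121,3],"roll":0,"grip":0.6},{"slide":[0,121,3],"roll":0,"grip":0.6}]'
python3 - <<'E'
from bench import *
import cv2
cv2.imwrite("pics/w2.png",snapshot('wrist')[:,:,::-1]);cv2.imwrite("pics/s2.png",cv2.resize(snapshot('scene')[:,:,::-1][100:220,245:405],None,fx=4,fy=4))
E
```

```text
time: 2.53
tool_pos: [0.5065, 0.1591, 0.1362]
ee_rot: [-1.57, -0.003, -0.265]
wrist_force: [0.3, 0.2, 0.9]
width: 0.0511
```

View pics/w2.png

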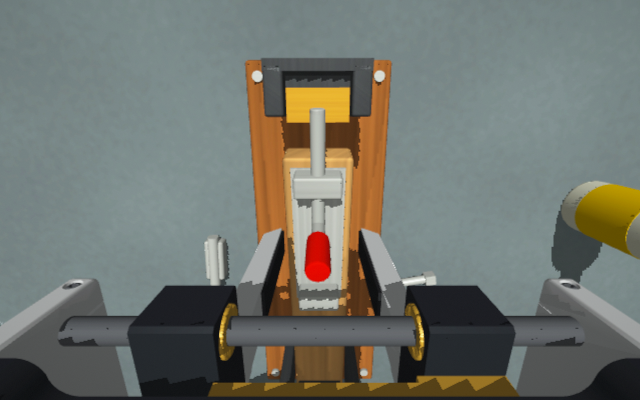

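View pics/s2.png

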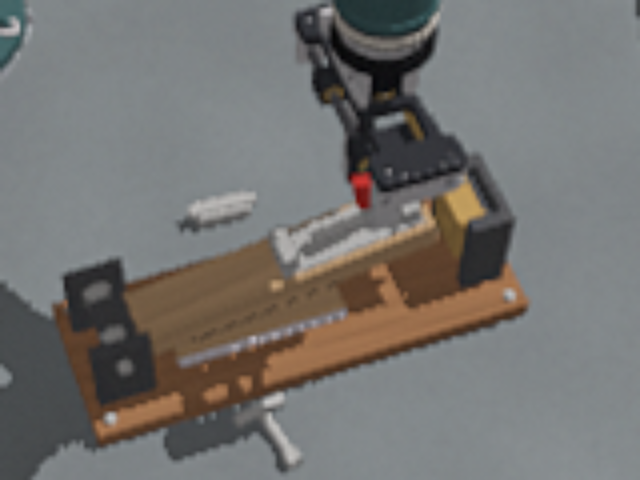

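```bash
python3 -m creep '[{"slide":[0,0,0],"roll":0,"grip":1},{"slide":[0,0,0],"roll":0,"grip":1},{"slide":[0,0,0],"roll":0,"grip":1},{"slide":[0,0,0],"roll":0,"grip":1},{"slide":[0,0,0],"roll":0,"grip":1},{"slide":[0,0,0],"roll":0,"grip":1},{"slide":[0,0,0],"roll":0,"grip":1},{"slide":[0,0,0],"roll":0,"grip":1}]'
python3 - <<'E'
from bench import *
import cv2
cv2.imwrite("pics/w3.png",snapshot('wrist')[:,:,::-1])
print(camera_info('wrist')['cam_to_world'].round(4).tolist())
E
```

```text
time: 3.3
tool_pos: [0.5045, 0.1601, 0.1346]
ee_rot: [-1.571, 0.002, -0.264]
wrist_force: [-4.7, 1.5, 4.1]
width: 0.0153
[[0.9654, -0.249, -0.0775, 0.5269], [-0.2608, -0.9246, -0.2775, 0.2419], [-0.0026, 0.2881, -0.9576, 0.3132], [0.0, 0.0, 0.0, 1.0]]
```

View pics/w3.png

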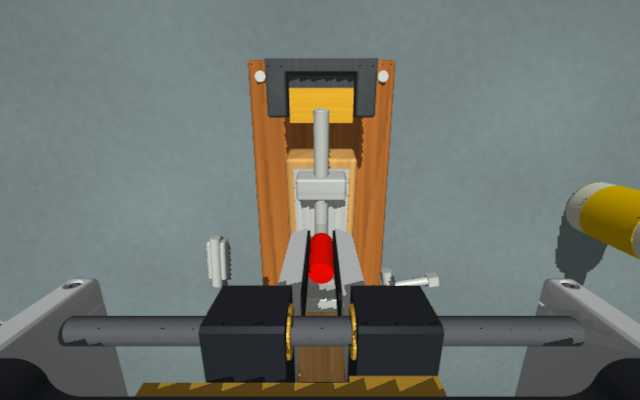

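```bash
python3 -m creep '[{"slide":[-1,0,-1],"roll":0,"grip":1},{"slide":[-2,0.5,-3],"roll":0,"grip":1},{"slide":[-2,1,-6],"roll":0,"grip":1},{"slide":[-2,1.5,-9],"roll":0,"grip":1},{"slide":[-2,2,-12],"roll":0,"grip":1},{"slide":[-2,2.6,-15],"roll":0,"grip":1},{"slide":[-2,3.1,-18],"roll":0,"grip":1},{"slide":[-2,3.6,-21],"roll":0,"grip":1},{"slide":[-2,4,-23],"roll":0,"grip":1},{"slide":[-2,4.2,-24.5],"roll":0,"grip":1},{"slide":[-2,4.2,-24.5],"roll":0,"grip":1},{"slide":[-2,4.2,-24.5],"roll":0,"grip":1}]'
cat > st.py <<'E'
from h import *
from bench import robot
from scipy.optimize import fsolve
H=np.array([.4483,-.0513,.075]);d=np.array([.2607,.9654,0]);x=np.array([.9654,-.2607,0])
def st(s=.041):
    o=robot.get_obs();p=o['tool_pos']+np.array([0,0,.019])-H;a,z=p@d,p[2];f=o['wrist_force']
    th,q=fsolve(lambda v:[(.2+v[1])*np.cos(v[0])-s*np.sin(v[0])-a,(.2+v[1])*np.sin(v[0])+s*np.cos(v[0])-z],[.1,.01])
    print('t %.2f along %.1f z %.1f lat %.1f | th %.4f q %.1f tip(al %.1f h %.1f) | F lat %.1f along %.1f z %.1f w %.1f'%(o['time'],a*1e3,z*1e3,p@x*1e3,th,q*1e3,(.285+q)*np.cos(th)*1e3,(.285+q)*np.sin(th)*1e3,f@x,f@d,f[2],o['width']*1e3))
if __name__=='__main__':st()
E
python3 st.py
```

```text
time: 4.35
tool_pos: [0.4978, 0.1358, 0.1304]
ee_rot: [-1.572, -0.001, -0.265]
wrist_force: [3.1, -1.2, 2.1]
width: 0.0155
t 4.35 along 193.6 z 74.4 lat -1.0 | th 0.1681 q 3.3 tip(al 284.2 h 48.2) | F lat 3.3 along -0.4 z 2.1 w 15.5
```

```bash
python3 -m creep '[{"slide":[0.4,1,0.4],"roll":0,"grip":1},{"slide":[0.8,3,1.1],"roll":0,"grip":1},{"slide":[0.8,5.5,2],"roll":0,"grip":1},{"slide":[0.8,8,2.9],"roll":0,"grip":1},{"slide":[0.8,10.3,3.7],"roll":0,"grip":1},{"slide":[0.8,12.5,4.4],"roll":0,"grip":1},{"slide":[0.8,15,5.2],"roll":0,"grip":1},{"slide":[0.8,17.5,5.9],"roll":0,"grip":1},{"slide":[0.8,20,6.7],"roll":0,"grip":1},{"slide":[0.8,22.5,7.3],"roll":0,"grip":1},{"slide":[0.8,24.3,7.8],"roll":0,"grip":1},{"slide":[0.8,25.3,8],"roll":0,"grip":1},{"slide":[0.8,25.3,8],"roll":0,"grip":1},{"slide":[0.8,25.3,8],"roll":0,"grip":1}]'; python3 st.py
```

```text
time: 5.52
tool_pos: [0.5001, 0.144, 0.1058]
ee_rot: [-1.571, -0.0, -0.264]
wrist_force: [-1.3, -0.1, 7.6]
width: 0.0154
t 5.52 along 202.0 z 49.8 lat -0.9 | th 0.0435 q 4.0 tip(al 288.7 h 12.6) | F lat -1.2 along -0.4 z 7.6 w 15.4
```

```bash
python3 -m creep '[{"slide":[0,0.7,0.2],"roll":0,"grip":1},{"slide":[0,1.4,0.4],"roll":0,"grip":1},{"slide":[0,1.4,2.4],"roll":0,"grip":1},{"slide":[0,1.3,4.4],"roll":0,"grip":1},{"slide":[0,1.2,6.4],"roll":0,"grip":1},{"slide":[0,1.1,8.4],"roll":0,"grip":1},{"slide":[0,1.1,9.4],"roll":0,"grip":1},{"slide":[0,1.1,9.4],"roll":0,"grip":1}]'; python3 st.py
```

```text
time: 6.18
tool_pos: [0.5024, 0.1525, 0.1046]
ee_rot: [-1.573, -0.0, -0.264]
wrist_force: [-0.3, -2.3, 7.6]
width: 0.0153
t 6.18 along 210.9 z 48.6 lat -0.9 | th 0.0360 q 12.5 tip(al 297.3 h 10.7) | F lat 0.4 along -2.3 z 7.6 w 15.3
```

```bash
python3 -m creep '[{"slide":[0,0,0.5],"roll":0,"grip":1},{"slide":[0,0,1],"roll":0,"grip":1},{"slide":[0,0,1],"roll":0,"grip":1}]'; python3 st.py
```

```text
time: 6.43
tool_pos: [0.5026, 0.1533, 0.1046]
ee_rot: [-1.573, -0.0, -0.264]
wrist_force: [-0.4, -1.7, 7.1]
width: 0.0156
t 6.43 along 211.7 z 48.6 lat -0.9 | th 0.0358 q 13.3 tip(al 298.1 h 10.7) | F lat 0.1 along -1.7 z 7.1 w 15.6
```

```bash
python3 -m creep '[{"slide":[0,0,0.5],"roll":0,"grip":1},{"slide":[0,0,1],"roll":0,"grip":1},{"slide":[0,-0.05,1.5],"roll":0,"grip":1},{"slide":[0,-0.05,1.5],"roll":0,"grip":1}]'; python3 st.py
```

```text
time: 6.77
tool_pos: [0.503, 0.1548, 0.1047]
ee_rot: [-1.573, -0.0, -0.264]
wrist_force: [-0.6, -2.1, 6.3]
width: 0.0155
t 6.77 along 213.2 z 48.7 lat -0.9 | th 0.0358 q 14.8 tip(al 299.6 h 10.7) | F lat -0.1 along -2.2 z 6.3 w 15.5
```

```bash
python3 -m creep '[{"slide":[0,0,0.5],"roll":0,"grip":1},{"slide":[0,0,1],"roll":0,"grip":1},{"slide":[0,-0.05,1.5],"roll":0,"grip":1},{"slide":[0,-0.05,1.5],"roll":0,"grip":1}]'; python3 st.py
```

```text
time: 7.1
tool_pos: [0.5033, 0.156, 0.1047]
ee_rot: [-1.574, 0.0, -0.264]
wrist_force: [-1.2, -3.3, 8.0]
width: 0.0156
t 7.10 along 214.4 z 48.7 lat -0.9 | th 0.0356 q 16.0 tip(al 300.9 h 10.7) | F lat -0.3 along -3.5 z 8.0 w 15.6
```

Possibly touching; one more small step.

```bash
python3 -m creep '[{"slide":[0,0,0.5],"roll":0,"grip":1},{"slide":[0,0,1],"roll":0,"grip":1},{"slide":[0,0,1],"roll":0,"grip":1}]'; python3 st.py
```

```text
time: 7.35
tool_pos: [0.5033, 0.1561, 0.1046]
ee_rot: [-1.576, 0.0, -0.264]
wrist_force: [-1.4, -4.6, 7.5]
width: 0.0156
t 7.35 along 214.5 z 48.6 lat -0.9 | th 0.0354 q 16.1 tip(al 300.9 h 10.7) | F lat -0.2 along -4.9 z 7.5 w 15.6
```

```bash
python3 -m creep '[{"slide":[0,0,-1.5],"roll":0,"grip":1},{"slide":[0,0.2,-2.8],"roll":0,"grip":1},{"slide":[0,1.4,-2.7],"roll":0,"grip":1},{"slide":[0,1.4,-1],"roll":0,"grip":1},{"slide":[0,1.4,0],"roll":0,"grip":1},{"slide":[0,1.4,0.2],"roll":0,"grip":1},{"slide":[0,1.4,0.2],"roll":0,"grip":1}]'; python3 st.py
```

```text
time: 7.93
tool_pos: [0.5034, 0.1563, 0.1034]
ee_rot: [-1.575, 0.0, -0.265]
wrist_force: [-1.8, -5.4, 9.4]
width: 0.0151
t 7.93 along 214.8 z 47.4 lat -0.9 | th 0.0299 q 16.1 tip(al 301.0 h 9.0) | F lat -0.4 along -5.6 z 9.4 w 15.1
```

```bash
python3 -m creep '[{"slide":[0,0,-1.5],"roll":0,"grip":1},{"slide":[0,0.2,-2.8],"roll":0,"grip":1},{"slide":[0,1.4,-2.7],"roll":0,"grip":1},{"slide":[0,1.4,-1],"roll":0,"grip":1},{"slide":[0,1.4,0],"roll":0,"grip":1},{"slide":[0,1.4,0.2],"roll":0,"grip":1},{"slide":[0,1.4,0.2],"roll":0,"grip":1}]'; python3 st.py
```

```text
time: 8.52
tool_pos: [0.5035, 0.1566, 0.1021]
ee_rot: [-1.575, 0.0, -0.264]
wrist_force: [-1.3, -4.3, 8.5]
width: 0.0153
t 8.52 along 215.1 z 46.1 lat -0.9 | th 0.0237 q 16.1 tip(al 301.0 h 7.1) | F lat -0.2 along -4.5 z 8.5 w 15.3
```

Run:
```python
from bench import *
import cv2
cv2.imwrite("pics/w4.png",snapshot('wrist')[:,:,::-1])
cv2.imwrite("pics/s4.png",cv2.resize(snapshot('scene')[:,:,::-1][100:220,245:405],None,fx=5,fy=5,interpolation=2))
```

```text
(no output)
```

View pics/w4.png

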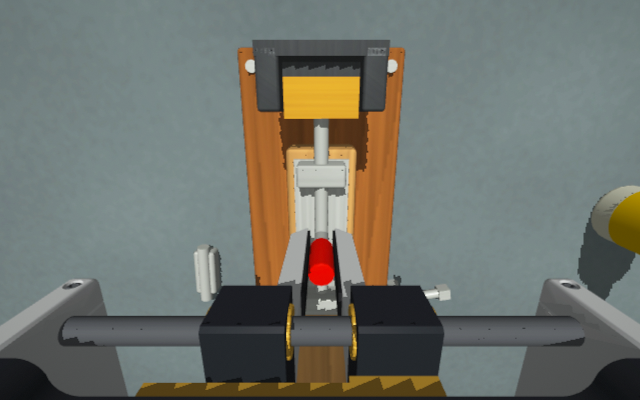

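View pics/s4.png

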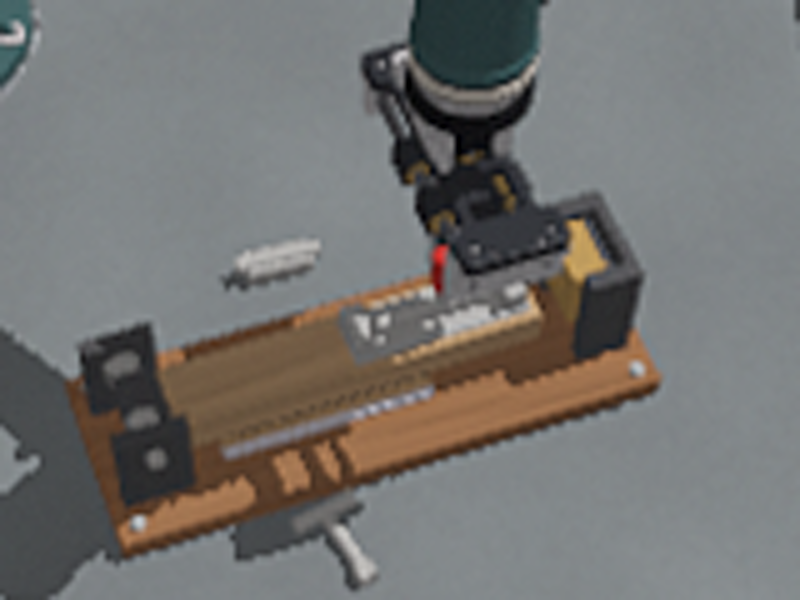

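```bash
python3 -m creep '[{"slide":[0,0,-1.5],"roll":0,"grip":1},{"slide":[0,0.2,-2.8],"roll":0,"grip":1},{"slide":[0,1.4,-2.7],"roll":0,"grip":1},{"slide":[0,1.4,-1],"roll":0,"grip":1},{"slide":[0,1.4,0],"roll":0,"grip":1},{"slide":[0,1.4,0.2],"roll":0,"grip":1},{"slide":[0,1.4,0.2],"roll":0,"grip":1}]'; python3 st.py
```

```text
time: 9.2
tool_pos: [0.5035, 0.1568, 0.1007]
ee_rot: [-1.575, 0.0, -0.264]
wrist_force: [-1.5, -5.1, 7.7]
width: 0.0154
t 9.20 along 215.3 z 44.7 lat -0.9 | th 0.0173 q 16.1 tip(al 301.0 h 5.2) | F lat -0.2 along -5.3 z 7.7 w 15.4
```

```bash
python3 -m creep '[{"slide":[0,0,-1.5],"roll":0,"grip":1},{"slide":[0,0.2,-2.8],"roll":0,"grip":1},{"slide":[0,1.4,-2.7],"roll":0,"grip":1},{"slide":[0,1.4,-1],"roll":0,"grip":1},{"slide":[0,1.4,0],"roll":0,"grip":1},{"slide":[0,1.4,0.2],"roll":0,"grip":1},{"slide":[0,1.4,0.2],"roll":0,"grip":1}]'; python3 st.py
```

```text
time: 9.78
tool_pos: [0.5037, 0.1571, 0.0994]
ee_rot: [-1.575, -0.0, -0.264]
wrist_force: [-2.9, -4.8, 9.2]
width: 0.015
t 9.78 along 215.6 z 43.4 lat -0.9 | th 0.0109 q 16.1 tip(al 301.1 h 3.3) | F lat -1.6 along -5.4 z 9.2 w 15.0
```

```bash
python3 -m creep '[{"slide":[0,0,-1.5],"roll":0,"grip":1},{"slide":[0,0.2,-2.8],"roll":0,"grip":1},{"slide":[0,1.3,-2.7],"roll":0,"grip":1},{"slide":[0,1.3,-1],"roll":0,"grip":1},{"slide":[0,1.3,0],"roll":0,"grip":1},{"slide":[0,1.3,0.2],"roll":0,"grip":1},{"slide":[0,1.3,0.2],"roll":0,"grip":1}]'; python3 st.py
```

```text
time: 10.37
tool_pos: [0.5037, 0.1574, 0.0981]
ee_rot: [-1.575, -0.0, -0.264]
wrist_force: [-2.6, -3.7, 8.8]
width: 0.0152
t 10.37 along 215.9 z 42.1 lat -0.9 | th 0.0049 q 16.1 tip(al 301.1 h 1.5) | F lat -1.6 along -4.3 z 8.8 w 15.2
```

```bash
python3 -m creep '[{"slide":[0,0,-1.5],"roll":0,"grip":1},{"slide":[0,0.2,-2.8],"roll":0,"grip":1},{"slide":[0,1.3,-2.7],"roll":0,"grip":1},{"slide":[0,1.3,-1],"roll":0,"grip":1},{"slide":[0,1.3,0],"roll":0,"grip":1},{"slide":[0,1.3,0.2],"roll":0,"grip":1},{"slide":[0,1.3,0.2],"roll":0,"grip":1}]'; python3 st.py
```

```text
time: 10.95
tool_pos: [0.5038, 0.1576, 0.0968]
ee_rot: [-1.575, -0.0, -0.264]
wrist_force: [-2.1, -3.2, 9.3]
width: 0.0152
t 10.95 along 216.2 z 40.8 lat -0.9 | th -0.0010 q 16.1 tip(al 301.1 h -0.3) | F lat -1.2 along -3.7 z 9.3 w 15.2
```

```bash
python3 -m creep '[{"slide":[0,0,-1.5],"roll":0,"grip":1},{"slide":[0,0.2,-2.8],"roll":0,"grip":1},{"slide":[0,1.3,-2.7],"roll":0,"grip":1},{"slide":[0,1.3,-1],"roll":0,"grip":1},{"slide":[0,1.3,0.5],"roll":0,"grip":1},{"slide":[0,1.3,0.9],"roll":0,"grip":1},{"slide":[0,1.3,0.9],"roll":0,"grip":1}]'; python3 st.py
```

```text
time: 11.53
tool_pos: [0.504, 0.1584, 0.0954]
ee_rot: [-1.575, 0.0, -0.264]
wrist_force: [-1.9, -4.2, 8.5]
width: 0.0159
t 11.53 along 217.0 z 39.4 lat -0.9 | th -0.0075 q 16.7 tip(al 301.6 h -2.3) | F lat -0.8 along -4.6 z 8.5 w 15.9
```

```bash
python3 -m creep '[{"slide":[0,0,-1.5],"roll":0,"grip":1},{"slide":[0,0.2,-2.8],"roll":0,"grip":1},{"slide":[0,1.3,-2.7],"roll":0,"grip":1},{"slide":[0,1.3,-1],"roll":0,"grip":1},{"slide":[0,1.3,0],"roll":0,"grip":1},{"slide":[0,1.3,0.3],"roll":0,"grip":1},{"slide":[0,1.3,0.3],"roll":0,"grip":1}]'; python3 st.py
```

```text
time: 12.12
tool_pos: [0.5044, 0.1598, 0.0942]
ee_rot: [-1.572, -0.0, -0.264]
wrist_force: [-0.1, -1.5, 7.2]
width: 0.0156
t 12.12 along 218.4 z 38.2 lat -0.9 | th -0.0130 q 17.9 tip(al 302.9 h -3.9) | F lat 0.2 along -1.4 z 7.2 w 15.6
```

```bash
python3 -m creep '[{"slide":[0,0,1],"roll":0,"grip":1},{"slide":[0,0,2],"roll":0,"grip":1},{"slide":[0,0,3],"roll":0,"grip":1},{"slide":[0,0,3],"roll":0,"grip":1}]'; python3 st.py
```

```text
time: 12.45
tool_pos: [0.5051, 0.1627, 0.0941]
ee_rot: [-1.572, -0.0, -0.264]
wrist_force: [-0.6, -1.0, 7.8]
width: 0.0156
t 12.45 along 221.5 z 38.1 lat -0.9 | th -0.0130 q 21.0 tip(al 305.9 h -4.0) | F lat -0.3 along -1.1 z 7.8 w 15.6
```

```bash
python3 -m creep '[{"slide":[0,0.3,1],"roll":0,"grip":1},{"slide":[0,0.4,2.2],"roll":0,"grip":1},{"slide":[0,0.4,3.5],"roll":0,"grip":1},{"slide":[0,0.4,5],"roll":0,"grip":1},{"slide":[0,0.45,6.5],"roll":0,"grip":1},{"slide":[0,0.5,8],"roll":0,"grip":1},{"slide":[0,0.5,8],"roll":0,"grip":1}]'; python3 st.py
```

```text
time: 13.03
tool_pos: [0.5072, 0.1705, 0.0935]
ee_rot: [-1.572, -0.0, -0.264]
wrist_force: [-0.7, -1.5, 7.4]
width: 0.0153
t 13.03 along 229.5 z 37.5 lat -0.9 | th -0.0152 q 28.9 tip(al 313.9 h -4.8) | F lat -0.3 along -1.6 z 7.4 w 15.3
```

```bash
python3 -m creep '[{"slide":[0,0,1],"roll":0,"grip":1},{"slide":[0,0,2.2],"roll":0,"grip":1},{"slide":[0,0,3.5],"roll":0,"grip":1},{"slide":[0,0.05,5],"roll":0,"grip":1},{"slide":[0,0.05,6],"roll":0,"grip":1},{"slide":[0,0.05,6],"roll":0,"grip":1}]'; python3 st.py
```

```text
time: 13.53
tool_pos: [0.5088, 0.1763, 0.0934]
ee_rot: [-1.572, -0.0, -0.264]
wrist_force: [-0.3, -0.3, 7.6]
width: 0.0152
t 13.53 along 235.5 z 37.4 lat -0.9 | th -0.0152 q 34.9 tip(al 319.8 h -4.8) | F lat -0.2 along -0.4 z 7.6 w 15.2
```

Now the last millimetres gently, until the closed end is felt.

```bash
python3 -m creep '[{"slide":[0,0,1],"roll":0,"grip":1},{"slide":[0,0,2],"roll":0,"grip":1},{"slide":[0,0,3],"roll":0,"grip":1},{"slide":[0,0,4],"roll":0,"grip":1},{"slide":[0,0,4],"roll":0,"grip":1}]'; python3 st.py
```

```text
time: 13.95
tool_pos: [0.5098, 0.1801, 0.0934]
ee_rot: [-1.572, -0.0, -0.264]
wrist_force: [-0.9, -1.3, 7.5]
width: 0.0154
t 13.95 along 239.4 z 37.4 lat -0.9 | th -0.0150 q 38.8 tip(al 323.8 h -4.9) | F lat -0.5 along -1.4 z 7.5 w 15.4
```

```bash
python3 -m creep '[{"slide":[0,0,0.5],"roll":0,"grip":1},{"slide":[0,0,1],"roll":0,"grip":1},{"slide":[0,0,1.5],"roll":0,"grip":1},{"slide":[0,0,1.5],"roll":0,"grip":1}]'; python3 st.py
```

```text
time: 14.28
tool_pos: [0.5101, 0.1812, 0.0934]
ee_rot: [-1.573, 0.0, -0.264]
wrist_force: [-1.0, -1.9, 7.4]
width: 0.0155
t 14.28 along 240.6 z 37.4 lat -0.9 | th -0.0152 q 40.0 tip(al 325.0 h -4.9) | F lat -0.4 along -2.1 z 7.4 w 15.5
```

```bash
python3 -m creep '[{"slide":[0,0,0.5],"roll":0,"grip":1},{"slide":[0,0,1],"roll":0,"grip":1},{"slide":[0,0,1],"roll":0,"grip":1}]'; python3 st.py
```

```text
time: 14.53
tool_pos: [0.5102, 0.1813, 0.0934]
ee_rot: [-1.575, 0.0, -0.264]
wrist_force: [-1.1, -4.4, 7.3]
width: 0.0155
t 14.53 along 240.7 z 37.4 lat -0.9 | th -0.0151 q 40.1 tip(al 325.0 h -4.9) | F lat 0.1 along -4.6 z 7.3 w 15.5
```

```bash
python3 -m creep '[{"slide":[0,0,0.5],"roll":0,"grip":1},{"slide":[0,0,1],"roll":0,"grip":1},{"slide":[0,0,1],"roll":0,"grip":1}]'; python3 st.py
```

```text
time: 14.78
tool_pos: [0.5102, 0.1813, 0.0934]
ee_rot: [-1.577, 0.0, -0.265]
wrist_force: [-2.2, -6.8, 7.6]
width: 0.0158
t 14.78 along 240.7 z 37.4 lat -0.9 | th -0.0151 q 40.1 tip(al 325.1 h -4.9) | F lat -0.3 along -7.1 z 7.6 w 15.8
```

```bash
python3 -m creep '[{"slide":[0,0,-1],"roll":0,"grip":1},{"slide":[0,0,-1.7],"roll":0,"grip":1},{"slide":[0,-0.5,-1.7],"roll":0,"grip":1},{"slide":[0,-1,-1.7],"roll":0,"grip":1},{"slide":[0,-1.5,-1.7],"roll":0,"grip":1},{"slide":[0,-2,-1.7],"roll":0,"grip":1},{"slide":[0,-2,-1.7],"roll":0,"grip":1}]'; python3 st.py
```

```text
time: 15.37
tool_pos: [0.5101, 0.1813, 0.0943]
ee_rot: [-1.573, 0.001, -0.264]
wrist_force: [-0.1, -5.3, 4.4]
width: 0.0158
t 15.37 along 240.6 z 38.3 lat -1.0 | th -0.0114 q 40.2 tip(al 325.2 h -3.7) | F lat 1.3 along -5.1 z 4.4 w 15.8
```

```bash
python3 -m creep '[{"slide":[0,-0.5,-0.4],"roll":0,"grip":1},{"slide":[0,-0.9,-0.8],"roll":0,"grip":1},{"slide":[0,-0.9,-0.8],"roll":0,"grip":1}]'; python3 st.py
```

```text
time: 15.62
tool_pos: [0.5101, 0.1812, 0.0949]
ee_rot: [-1.571, 0.001, -0.264]
wrist_force: [-0.1, -3.8, 1.6]
width: 0.0153
t 15.62 along 240.6 z 38.9 lat -1.0 | th -0.0086 q 40.2 tip(al 325.2 h -2.8) | F lat 0.9 along -3.7 z 1.6 w 15.3
```

Nearly unloaded; open the fingers in place.

```bash
python3 -m creep '[{"slide":[0,0,0],"roll":0,"grip":0.75},{"slide":[0,0,0],"roll":0,"grip":0.7},{"slide":[0,0,0],"roll":0,"grip":0.6},{"slide":[0,0,0],"roll":0,"grip":0.5},{"slide":[0,0,0],"roll":0,"grip":0.5},{"slide":[0,0,0],"roll":0,"grip":0.5}]'; python3 st.py;python3 - <<'E'
from bench import *
import cv2
cv2.imwrite("pics/w5.png",snapshot('wrist')[:,:,::-1])
E
```

```text
time: 16.12
tool_pos: [0.5102, 0.1818, 0.0954]
ee_rot: [-1.57, 0.0, -0.264]
wrist_force: [0.0, -0.0, 0.1]
width: 0.0466
t 16.12 along 241.2 z 39.4 lat -1.0 | th -0.0066 q 40.9 tip(al 325.9 h -2.2) | F lat 0.0 along -0.0 z 0.1 w 46.6
```

View pics/w5.png

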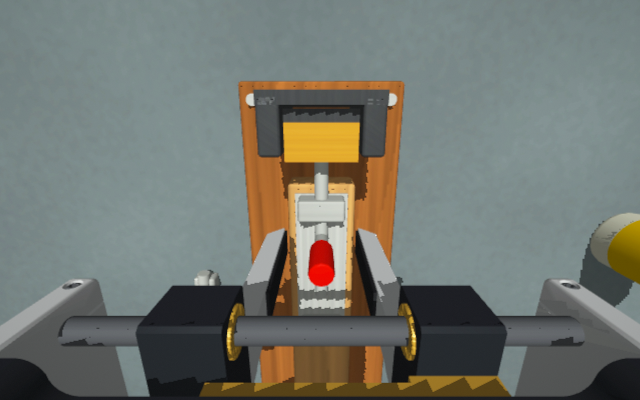

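Fingers are clear on both sides of the knob (321,262), and the bolt runs in under the strike's top edge (321,162). I'll lift off.

```bash
python3 -m creep '[{"slide":[0,-5,0],"roll":0,"grip":0.5},{"slide":[0,-15,0],"roll":0,"grip":0.5},{"slide":[0,-35,0],"roll":0,"grip":0.5},{"slide":[0,-65,0],"roll":0,"grip":0.5},{"slide":[0,-100,0],"roll":0,"grip":0.5},{"slide":[0,-130,0],"roll":0,"grip":0.5},{"slide":[-40,-150,-30],"roll":0,"grip":0.5},{"slide":[-75,-150,-60],"roll":0,"grip":0.5},{"slide":[-110,-150,-80],"roll":0,"grip":0.5},{"slide":[-120,-150,-80],"roll":0,"grip":0.5},{"slide":[-120,-150,-80],"roll":0,"grip":0.5}]'
python3 - <<'E'
from bench import *
import cv2
s=snapshot('scene')[:,:,::-1];cv2.imwrite("pics/s6f.png",s);cv2.imwrite("pics/s6.png",cv2.resize(s[120:220,245:390],None,fx=5.5,fy=5.5,interpolation=2))
cv2.imwrite("pics/t6.png",snapshot('top')[:,:,::-1])
E
```

```text
time: 17.08
tool_pos: [0.3708, 0.1353, 0.2481]
ee_rot: [-1.569, -0.003, -0.264]
wrist_force: [0.4, 0.4, 0.2]
width: 0.0471
```

View pics/s6.png

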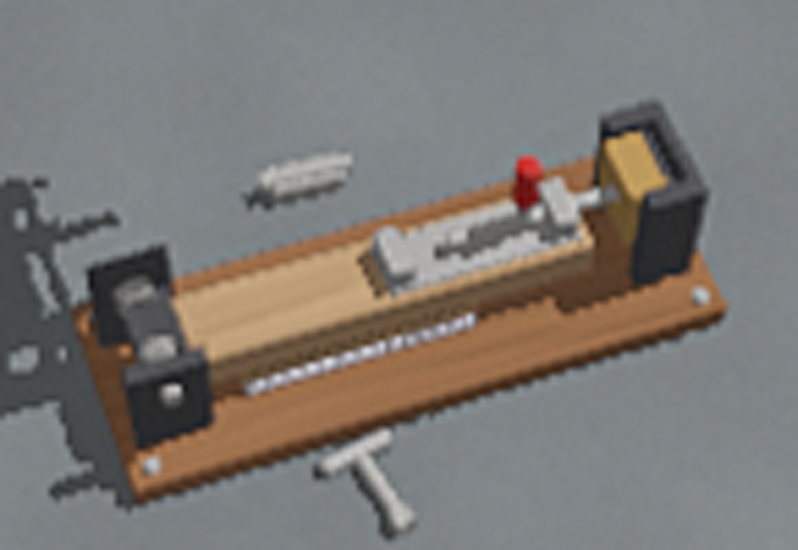

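View pics/t6.png

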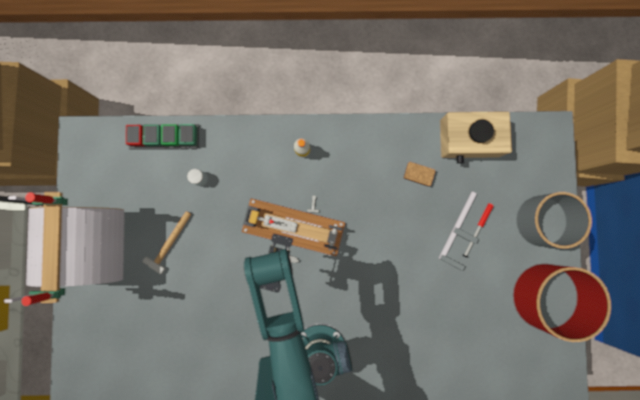

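Scene view: the bar lies level, the knob is forward at (528,182), and the bolt enters the strike at (612,195). The top view shows the bystanders at the same pixels as before.

Run:
```python
from bench import ticket
print(ticket.close_job())
```

```text
the job is handed in; nothing more can be done
None
```

The bolt is fully home in the strike and the bar stays down with the robot clear. I handed the job in after about 17 s of the 64 s allowed.

- **Procedure:** I pinched the red knob, drew the bolt back about 26 mm and pressed the bar down. I then felt for the hole in steps of about 2 mm, from 11 mm above the keeper's origin downwards.
- **Finding the hole:** Eight probes met the strike's face, and the bolt entered about 4 mm below the origin. That agrees with a rough height from the scene camera; rough readings from the wrist camera had put the hole 7–10 mm above the origin, which was wrong.
- **Seating:** The bolt stopped 24 mm past the face, which is the full depth of the hole. After release the wrist force was zero and the last pictures show the bar down with the bolt in the strike. I did not measure the bolt again after letting go.
- **Forces:** The most I read along the bolt was about 6 N while probing and 7 N at the closed end, against the 15 N limit. I only read force at the end of each move, so a brief higher value in between would not show.
- **Surroundings:** In the last top view the other things on the bench look unmoved; I compared them by eye.

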